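# Press the new guide bush into the flow-table stand

## Robot

A 6-joint arm with a two-finger parallel gripper is mounted at the origin on the work surface. World frame = base frame: x ahead of the robot, y to its left, z up, the work surface at z = 0. Lengths are in m, angles in rad, forces in N, time in s.
With the tool pointing down it reaches from about 0.375 to 0.975 m from the base axis. Payload 3.8 kg.
Tool frame: the origin (TCP) lies at the very end of the fingers, on their centre line; the grasp point (between the pads) lies 19 mm behind it (bot.grip_point_offset is the distance from the TCP to the grasp point, in m); z points along the fingers, x is the direction in which the jaws open and shut, and the axes are right-handed (so a half turn about z gives the same grasp; the last joint's range is limited). The gripper opens to 85 mm and grips with 20 to 120 N. Pads are 22 mm wide; open, the fingers measure 114 mm over their backs; the gripper's body (76 mm by 85 mm) begins 54 mm behind the grasp point. The pads swing forward as they close: fully open they stand 13 mm farther back than shut.
Start: joints at [1.236, 0.264, 1.604, -0, 1.274, -0.037], TCP at [0.198, 0.645, 0.231] pointing down, gripper open.
Joint ranges: [-2.63, 2.63], [-0.94, 2.18], [0.31, 2.57], [-1.31, 4.45], [0, 2.66], [-2.55, 2.55]. Speed limits (rad/s): [2.57, 2.57, 3.14, 3.14, 3.14, 3.14].

## Interface

Orientations are given as a rotation vector (axis times angle).
In Python, from workcell import bot, read_camera gives the robot as it stands.
- The arm moves only by the tool arm_command, never from a script. Its argument "rows" is a list of rows, each an object with "delta_rot": the turn, a rotation vector about the tool's x, y, z in rad, a list of three; "xyz": the shift along the tool's x, y, z in m, a list of three; "gripper": the finger opening in m, from 0 to 0.0854. A call has 1 to 12 rows; each row shifts and turns the commanded pose from where the row before left it, along the tool's axes as they then stand; what a row does not reach is not made up. A row lasts 1/10 s, in which the tool goes at most 50 mm and 8.59 degrees, less where a joint would pass 70% of its speed; a pose out of reach is approached as far as the arm can. A call is refused whole if a number of a shift passes 0.05 or a number of a turn 0.15, either way. A call with a gripper value outside its range is refused whole. The fingers move at their own pace and stop on an object; "force" is the grip in N (left out, the last holds). Time passes only in rows, so rows that do not move let the fingers close. It gives the time, the measured TCP pose, the force and the opening at its end, in the units of the state.
- bot.read_state(): the state, without advancing time (a new reading comes with each control period).
- read_camera(name): name is "scene" or "top"; returns a dict with "pixels" (480x640x3 uint8, red, green, blue), "range_z" (480x640 float32, m along the optical axis (not along the pixel's ray), 0 where there is no reading), "intrinsics" (3x3 intrinsics, pixels), "camera_from_world" (4x4, takes a point from world to camera coordinates). Camera axes: x right, y up, looking along -z (the intrinsics and any distortion apply to the point x, -y, -z); pixel columns grow to the right and rows downward; lengths in m; the calibration is good to about 2 mm. A picture is of the moment at which its call begins.
- bot.finish_job(): hands the job in, once; it reports no verdict.
The state is a dict: "time": time; "q": joint angles; "joint_vel": joint speeds; "joint_torque": joint torques, N m; "tool_pos": TCP position; "tcp_rot": TCP orientation; "wrist_force": force on the tool from outside, world axes, zero at the start; "torque": the same for the moment, N m; "width": opening from 0.0 (shut) to 1.0 (fully open).
Only numpy, scipy, OpenCV 4.12 (cv2) and the standard library are available. Lean on these libraries where they do the work, as an engineer would, in place of code of your own. Each camera call takes 0.05 s, during which the arm holds its last target.

## Task

The mortar flow table is apart for repair: take the new bronze guide bush from the tray, start it in the bore of the green stand and turn it until the lug on its head drops into the slot of the ring on top. It is a tight fit, so then press it fully home until its shoulder bottoms and its head is flush with the ring's top, and leave it there without disturbing the mould, the mug and the bottle.

Things in the scene. Friction and masses are not known exactly. Their poses are not given: they have to be found in the camera images.
- bush_center (a point): bronze guide bush, 82 mm long, about 0.5 kg, standing in the tray on its nose, head up. Upwards: nose tapering from 34 to 38 mm diameter over 11 mm, body 38 mm diameter to the shoulder 70 mm above the nose end, then the head. A 24 mm hole runs down its middle. Point: on the axis half-way up, 41 mm above the nose end; z up to the head, x towards the lug
- bush_head (a point): the bush's head: a round flange, 54 mm diameter, 12 mm thick, flat on top, its underside the shoulder. Point: centre of its top, 41 mm above bush_center; axes as bush_center. Home, this point is level with stand_face
- bush_lug (a point): the one lug on the rim of the bush's head: 12 mm wide, as thick as the head, lower edges bevelled, its outer end 40 mm from the axis; point on its top, 34 mm from the axis; axes as bush_center. It goes in the ring's slot: 15 mm wide, 12 mm deep, cut right through the ring's wall, somewhere within 35 degrees either side of stand_face's +x; its angle is not measured: see it, or feel for it by turning the bush
- stand_face (a point): green cast stand of a mortar flow table, its round top taken off; fixed; base 180 x 150 mm, crank wheel on its +x side. On it a round boss with a bright slotted steel ring screwed on top: 94 mm outer diameter, 12 mm thick, its flat top face 150 mm above the bench. Point: centre of the ring's top face, on the bore's axis; z up, x over the crank wheel; not turned with the ring
- stand_bore (a point): within the ring a recess for the head, 57 mm diameter, 12 mm deep; below its floor the vertical through bore, 39 mm. A spring strip in the bore, 25 to 35 mm below that floor, grips the bush: pushing it past there takes 8 to 20 N in all (its own weight included), and it stays where it is left. Point: centre of the recess floor; axes as stand_face
- tray: shallow aluminium tray, fixed, 150 x 130 mm (x, y), walls 22 mm high and 3 mm thick, floor 3 mm thick; origin at the centre of its underside
- mould_center (a point): bystander: hollow brass cone mould, open at both ends, 100 mm diameter at the bottom, 70 mm at the top, 60 mm high; this point is half-way up on its axis
- mug_center (a point): bystander: steel mug, 80 mm diameter, 95 mm high, with a handle; this point is half-way up on its axis
- bottle_center (a point): bystander: green reagent bottle with a red cap, 64 mm diameter, 180 mm high; this point is half-way up on its axis
There are look-alikes about, which are no part of the job. Of the things that look like the part that bears bush_center, the largest one is meant.

How it is judged:
On the way, in this order (a step that is already met when the one before it is completed fails the run):
1. the bush's nose is in the bore: more than 10 mm below the recess floor, on the axis within 3 mm, upright (z of bush_center in the frame of stand_face below 0.019 m and horizontal distance between bush_center and stand_face below 0.003 m and angle between bush_center's own z axis and vertical below 0.1 rad), for 0.1 s.
2. the bush is fully home (z of bush_center in the frame of stand_face below -0.0393 m and horizontal distance between bush_center and stand_face below 0.002 m), for 0.2 s.
At the end, for the whole second after the job is handed in: the bush stands upright (within 2 degrees) in the bore, on its axis within 2 mm, pressed home (so with its lug in the slot): its head is no more than 1.7 mm above the ring's top face; it is at rest; mould, mug and bottle are where they were within 30 mm (all of step 2 and angle between bush_center's own z axis and vertical below 0.035 rad and linear speed of bush below 0.01 m/s); the robot touches nothing.
It fails at once if the mould is moved by more than 30 mm (distance of mould_center from where it was at the start of the episode above 0.03 m).
It fails at once if the mug is moved by more than 30 mm (distance of mug_center from where it was at the start of the episode above 0.03 m).
It fails at once if the bottle is moved by more than 30 mm (distance of bottle_center from where it was at the start of the episode above 0.03 m).
It also fails if it takes over 72 s, if anything falls off the work surface, if the arm or the gripper's body presses on something with over 40 N, if the wrist force passes 120 N, or if a joint passes its speed limit or range.

## Working session

There is one attempt and no reset: what is moved stays moved. The work goes in short steps, Python scripts to look and compute and a tool call to move; the robot and the scene stay as the last step left them, time stands still between calls to the robot, and variables do not carry over. Pictures are saved under pics/ and viewed, and the job is handed in when it is done.

Besides the shell and the picture viewer there is one more tool, called after "Request:" by a JSON object that holds its "op" and its "data", one argument or row to a line. arm_command: Moves the arm, as the interface text tells. Its arguments: {"type":"object","properties":{"rows":{"type":"array","items":{"type":"object","properties":{"delta_rot":{"type":"array","items":{"type":"number"}},"xyz":{"type":"array","items":{"type":"number"}},"gripper":{"type":"number"}}}},"force":{"type":"number"}},"required":["rows"]}

```bash
mkdir -p pics; ls; cat > h.py <<'E'
import numpy as np, cv2
from workcell import bot, read_camera
def snap(n):
    c=read_camera(n); np.savez(''+n+'.npz',**{k:np.asarray(v) for k,v in c.items()}); return c
def pts(c):
    K=np.array(c["intrinsics"]);T=np.linalg.inv(np.array(c["camera_from_world"]));z=np.array(c["range_z"])
    v,u=np.mgrid[:480,:640]
    P=np.stack([(u-K[0,2])/K[0,0]*z,-(v-K[1,2])/K[1,1]*z,-z],-1)
    return P@T[:3,:3].T+T[:3,3]
def save(c,f,box=None,s=1):
    p=c["pixels"][...,::-1]
    if box: p=p[box[1]:box[3],box[0]:box[2]]
    cv2.imwrite('pics/'+f,cv2.resize(p,None,fx=s,fy=s,interpolation=cv2.INTER_CUBIC))
def proj(c,p):
    K=np.array(c["intrinsics"]);T=np.array(c["camera_from_world"]);q=T[:3,:3]@p+T[:3,3]
    return K[0,2]-K[0,0]*q[0]/q[2], K[1,2]+K[1,1]*q[1]/q[2]
E
python3 - <<'E'
from h import *
for n in("scene","top"):
    c=snap(n); save(c,n+'0.png'); print(n,np.array(c["intrinsics"]).round(1).tolist(), np.array(c["camera_from_world"]).round(3).tolist())
    print([k for k in c])
print(bot.read_state())
E
```

```text
pics
scene [[498.8, 0.0, 320.9], [0.0, 498.8, 234.1], [0.0, 0.0, 1.0]] [[-0.289, 0.957, -0.002, 0.181], [-0.631, -0.189, 0.752, 0.325], [0.72, 0.218, 0.659, -1.675], [0.0, 0.0, 0.0, 1.0]]
['pixels', 'range_z', 'intrinsics', 'camera_from_world']
top [[614.8, 0.0, 316.8], [0.0, 614.8, 241.2], [0.0, 0.0, 1.0]] [[0.007, -1.0, 0.016, -0.009], [0.996, 0.009, 0.093, -0.631], [-0.093, 0.015, 0.996, -1.641], [0.0, 0.0, 0.0, 1.0]]
['pixels', 'range_z', 'intrinsics', 'camera_from_world']
{'time': 0.1, 'q': array([ 1.23609854e+00,  2.64712437e-01,  1.60526758e+00, -1.37483642e-05,
        1.27370160e+00, -3.68830405e-02]), 'joint_vel': array([-6.21782317e-05, -2.71576372e-03, -2.45638923e-03, -2.99975364e-04,
        1.92145538e-03, -5.10237202e-04]), 'joint_torque': array([-1.50385804e-04, -5.16705859e+01, -3.68595314e+01, -4.91909191e-05,
        6.13586133e-03, -1.88143883e-05]), 'tool_pos': array([0.19783953, 0.64464916, 0.23004692]), 'tcp_rot': array([ 2.52546497,  1.86658785, -0.00269625]), 'wrist_force': array([-0.08557213,  0.0175287 ,  0.52889924]), 'torque': array([ 0.03499728,  0.00446052, -0.05756533]), 'width': 1.0021500874483624}
```

View pics/scene0.png

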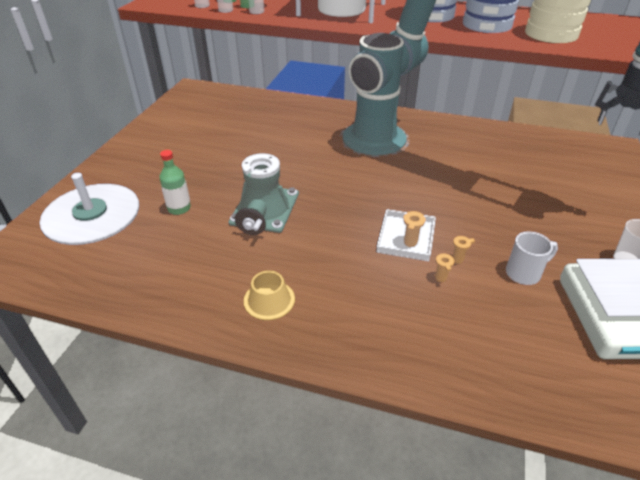

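View pics/top0.png

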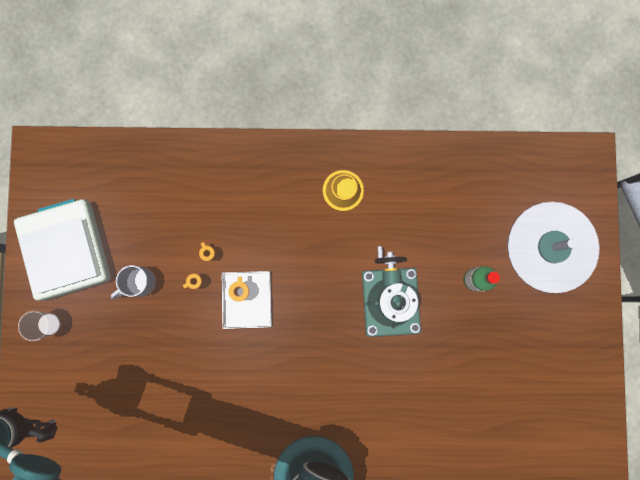

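Three bronze bush-like things show in the top view: (238,291) in the tray, and (207,252) and (193,281) on the bench. The one in the tray looks largest and fits the description. I'll confirm it in enlarged crops.

```bash
python3 - <<'E'
from h import *
c=dict(np.load('top.npz')); d=dict(np.load('scene.npz'))
a=cv2.resize(c["pixels"][240:340,170:290],None,fx=5,fy=5,interpolation=cv2.INTER_CUBIC)
cv2.imwrite('pics/a1.png',a[...,::-1])
save(c,'a2.png',(350,240,440,350),6)
save(d,'a3.png',(370,200,490,300),6)
save(d,'a4.png',(220,140,320,240),6)
P=pts(c)
for n,(u,v) in dict(bush=(230,292),b2=(207,244),b3=(193,281),ring=(384,303),plate=(370,310),tray=(260,315)).items(): print(n,P[v,u].round(4))
E
```

```text
bush [0.4912 0.2216 0.0857]
b2 [0.6227 0.297  0.0072]
b3 [0.5208 0.3311 0.0163]
ring [ 0.466  -0.1714  0.15  ]
plate [ 0.4461 -0.1494  0.0216]
tray [0.4301 0.1489 0.0041]
```

View pics/a1.png

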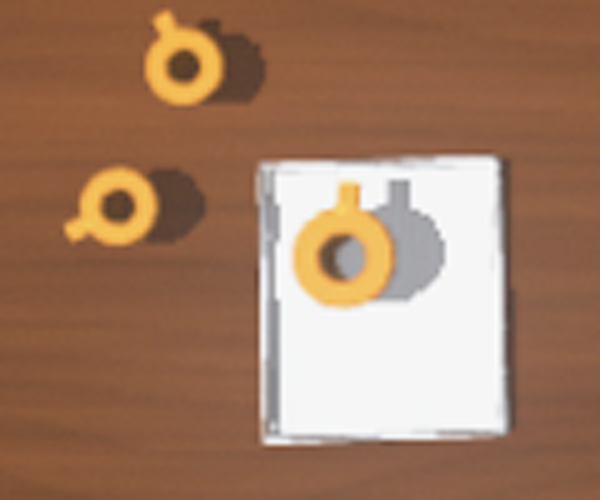

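View pics/a2.png

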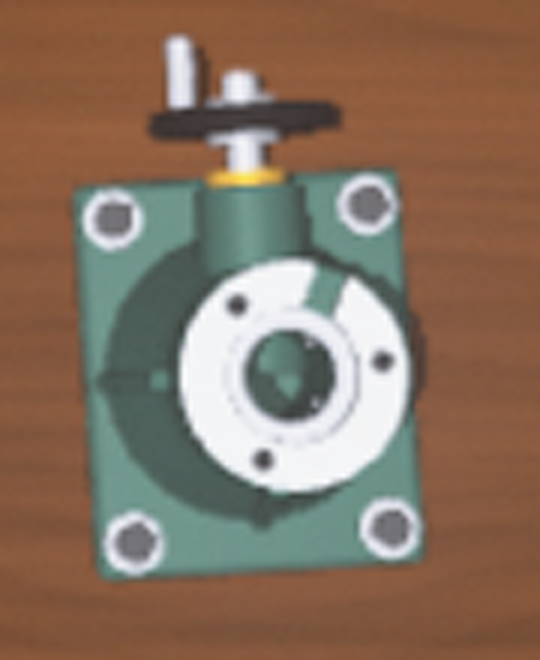

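View pics/a3.png

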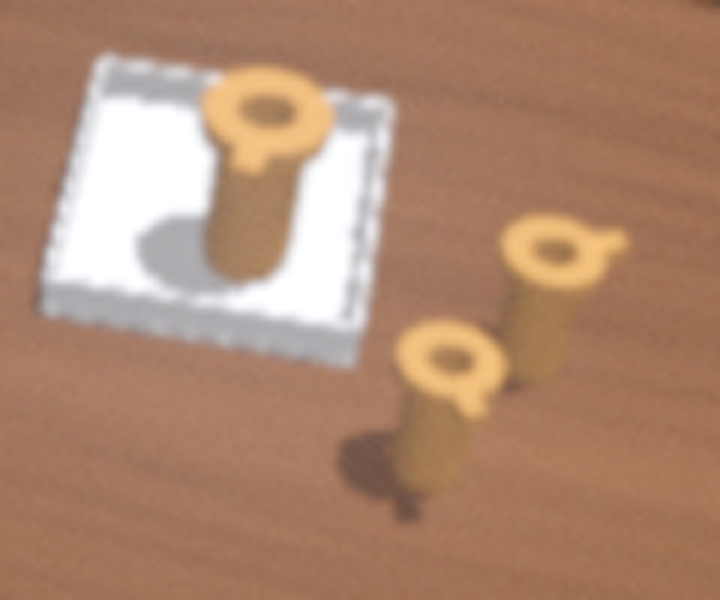

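View pics/a4.png

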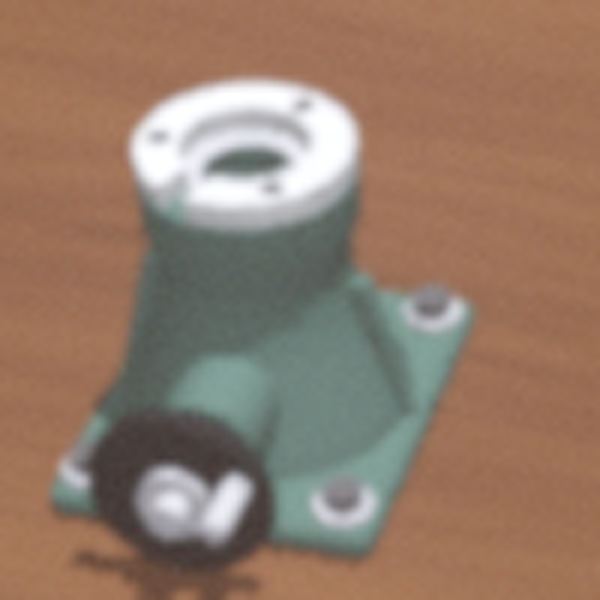

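The crops confirm it: the tray bush has the larger head, and its lug points about +x at crop (348,195). The ring slot is at crop a2 (325,285). Next I'll fit the centres and angles.

```bash
cat >> h.py <<'E'
def ray(c,uv,z):
    K=np.array(c["intrinsics"]);T=np.linalg.inv(np.array(c["camera_from_world"]));uv=np.atleast_2d(np.asarray(uv,float))
    d=np.stack([(uv[:,0]-K[0,2])/K[0,0],-(uv[:,1]-K[1,2])/K[1,1],-np.ones(len(uv))],-1)@T[:3,:3].T
    o=T[:3,3]; return o+d*((z-o[2])/d[:,2])[:,None]
def fitc(p):
    p=p[:,:2]
    for _ in range(6):
        s=np.linalg.lstsq(np.c_[2*p,np.ones(len(p))],(p**2).sum(1),rcond=None)[0]
        r=np.sqrt(s[2]+s[:2]@s[:2]); e=np.hypot(*(p-s[:2]).T)-r
        k=abs(e)<max(2*np.std(e),.0008)
        if k.all(): break
        p=p[k]
    return s[:2],r,np.std(e),len(p)
def outer(m):
    cs,_=cv2.findContours(m.astype(np.uint8),cv2.RETR_CCOMP,cv2.CHAIN_APPROX_NONE); 
    return sorted([c[:,0] for c in cs],key=len,reverse=True)
E
python3 - <<'E'
from h import *
for n,zb in (("top",0),("scene",0)):
    c=dict(np.load(n+'.npz')); P=pts(c); z=P[...,2]
    hsv=cv2.cvtColor(c["pixels"],cv2.COLOR_RGB2HSV)
    x,y=P[...,0],P[...,1]
    w=(abs(z-.15)<.008)&(hsv[...,1]<60)&(hsv[...,2]>150)&(abs(x-.48)<.1)&(abs(y+.19)<.1)
    for cc in outer(w)[:2]: print(n,'ring',fitc(ray(c,cc,.15)))
    b=(hsv[...,0]>8)&(hsv[...,0]<28)&(hsv[...,1]>110)&(hsv[...,2]>170)&(abs(x-.5)<.07)&(abs(y-.2)<.07)&(z>.075)
    print('headz',np.median(z[b]))
    for cc in outer(b)[:2]: print(n,'head',fitc(ray(c,cc,.085)))
    p=ray(c,outer(b)[0],.085)[:,:2]; ctr=fitc(ray(c,outer(b)[0],.085))[0]
    r=np.hypot(*(p-ctr).T);q=p[r>.033]-ctr; print('lug',np.degrees(np.arctan2(*q.mean(0)[::-1])),r.max())
    t=(z>.012)&(z<.03)&(hsv[...,1]<50)&(hsv[...,2]>150)&(abs(x-.47)<.12)&(abs(y-.2)<.12)
    print('tray',np.c_[np.percentile(x[t],[1,99]),np.percentile(y[t],[1,99])].round(3).tolist())
E
```

```text
top ring (array([ 0.46737345, -0.20674103]), np.float64(0.039923953716983325), np.float64(0.008417211652769414), 180)
top ring (array([ 0.4975927 , -0.18487494]), np.float64(0.005297939247497863), np.float64(0.0009366012090941279), 11)
headz 0.08461455277003826
top head (array([0.49418156, 0.19987358]), np.float64(0.024800821067255143), np.float64(0.0006823637555208291), 49)
top head (array([0.49394256, 0.20095389]), np.float64(0.013341885558575585), np.float64(0.00042208653897738286), 28)
lug -3.4726650110858146 0.036691079905087354
tray [[0.395, 0.12], [0.547, 0.252]]
scene ring (array([ 0.47481857, -0.20823625]), np.float64(0.0417328044717952), np.float64(0.01039747857449863), 138)
scene ring (array([ 0.49685475, -0.1838742 ]), np.float64(0.0036422862960975516), np.float64(0.0009834140385108399), 4)
headz 0.0827694173071607
scene head (array([0.49966145, 0.19871749]), np.float64(0.02606673024352583), np.float64(0.003109068675081007), 43)
scene head (array([0.49886961, 0.19713503]), np.float64(0.0121895513812091), np.float64(0.0008364407536886921), 19)
lug -2.9265653340080995 0.03941143503868351
tray [[0.395, 0.116], [0.55, 0.249]]
```

```bash
cat >> h.py <<'E'
def ortho(c,x0,y0,z,half=.065,res=.00025):
    n=int(2*half/res); a=(np.arange(n)+.5)*res-half
    X,Y=np.meshgrid(x0+a,y0+a,indexing='ij')  # rows x, cols y
    X=X[::-1];Y=Y[:,::-1]   # up=+x, left=+y
    X=X.copy();Y=np.asarray(Y).copy()
    K=np.array(c["intrinsics"]);T=np.array(c["camera_from_world"])
    p=np.stack([X,Y,np.full_like(X,z)],-1)@T[:3,:3].T+T[:3,3]
    u=K[0,2]-K[0,0]*p[...,0]/p[...,2]; v=K[1,2]+K[1,1]*p[...,1]/p[...,2]
    return cv2.remap(c["pixels"],u.astype(np.float32),v.astype(np.float32),cv2.INTER_CUBIC)
def circ_edge(ch,x0,y0,r0,dr,half=.065,res=.00025,sign=-1,ang=np.arange(0,360,2)):
    # ch from ortho; subpixel radial edges
    out=[];n=ch.shape[0]
    for t in np.radians(ang):
        r=np.arange(r0-dr,r0+dr,res)
        col=(half-r*np.sin(t))/res-.5; row=(half-r*np.cos(t))/res-.5
        f=cv2.remap(ch.astype(np.float32),col[None].astype(np.float32),row[None].astype(np.float32),cv2.INTER_LINEAR)[0]
        g=sign*np.gradient(cv2.GaussianBlur(f[None],(0,0),2)[0]); k=np.argmax(g)
        if g[k]>.8: out.append((x0+r[k]*np.cos(t),y0+r[k]*np.sin(t)))
    return np.array(out)
def ransac(p,rr,n=800,tol=.0008):
    rng=np.random.default_rng(0);best=None
    for _ in range(n):
        s=p[rng.choice(len(p),3,False)]
        A=np.c_[2*s,np.ones(3)]
        try: q=np.linalg.solve(A,(s**2).sum(1))
        except Exception: continue
        R=q[2]+q[:2]@q[:2]
        if R<=0 or abs(np.sqrt(R)-rr)>.0025: continue
        k=abs(np.hypot(*(p-q[:2]).T)-np.sqrt(R))<tol
        if best is None or k.sum()>best.sum(): best=k
    return fitc(p[best])
E
python3 - <<'E'
from h import *
for n in("top","scene"):
    c=dict(np.load(n+'.npz'))
    x0,y0=.473,-.195
    o=ortho(c,x0,y0,.15); cv2.imwrite(f'pics/o_{n}.png',o[...,::-1])
    ch=o[...,0]
    for it in range(2):
        o=ortho(c,x0,y0,.15);p=circ_edge(o[...,0],x0,y0,.047,.007); f=ransac(p,.047); x0,y0=f[0]
    print(n,'ring out',f,len(p))
    o=ortho(c,x0,y0,.15)
    p=circ_edge(o[...,0],x0,y0,.0285,.004,sign=1);print('recess',len(p)>9 and ransac(p,.0285))
    cv2.imwrite(f'pics/o_{n}.png',o[...,::-1])
    x0,y0=.4945,.2
    for it in range(2):
        o=ortho(c,x0,y0,.085);ch=o[...,2]
        p=circ_edge(o[...,1].astype(float)*0+o[...,2],x0,y0,.027,.006,sign=1);f=ransac(p,.027); 
        print(n,'head out',f)
        x0,y0=f[0]
    o=ortho(c,x0,y0,.085);cv2.imwrite(f'pics/b_{n}.png',o[...,::-1])
E
python3 -c "
import cv2,numpy as np
i=[cv2.imread('pics/'+f) for f in('o_top.png','o_scene.png','b_top.png','b_scene.png')]
for k in i:
  cv2.line(k,(260,0),(260,519),(255,0,0),1);cv2.line(k,(0,260),(519,260),(255,0,0),1)
for k in i[:2]:
  for r in(188,114): cv2.circle(k,(260,260),r,(0,0,255),1)
for k in i[2:]: 
  for r in(108,160): cv2.circle(k,(260,260),r,(0,0,255),1)
m=np.vstack([np.hstack(i[:2]),np.hstack(i[2:])]);cv2.imwrite('pics/m1.png',cv2.resize(m,(600,600)))"
```

```text
top ring out (array([ 0.46859217, -0.20776885]), np.float64(0.04798315772807912), np.float64(0.0002460121179667801), 174) 180
recess (array([ 0.46839985, -0.20715209]), np.float64(0.029313206043335354), np.float64(0.00040625911699158234), 126)
top head out (array([0.49406695, 0.19984624]), np.float64(0.026576945522288214), np.float64(0.0003465820336328535), 160)
top head out (array([0.49403373, 0.19985748]), np.float64(0.02656290243496372), np.float64(0.00034829212003454843), 158)
scene ring out (array([ 0.46853748, -0.20589993]), np.float64(0.04736320079638489), np.float64(0.0004831229289884218), 62) 134
recess (array([ 0.46833137, -0.20690408]), np.float64(0.02632641334495106), np.float64(0.00035418760475002567), 103)
scene head out (array([0.49900972, 0.19802641]), np.float64(0.02711163273318924), np.float64(0.0003777760832235965), 66)
scene head out (array([0.49885139, 0.19795194]), np.float64(0.02687375146610607), np.float64(0.0004755825327047992), 61)
```

View pics/m1.png

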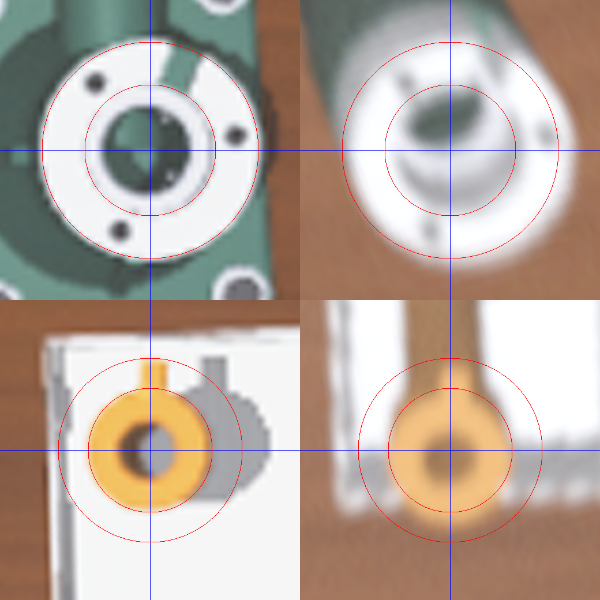

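The top-view fits are clean: ring centre (0.4686, -0.2078) and head centre (0.4940, 0.1999). The scene view fits less well. Next are the lug and slot angles and a move helper.

```bash
cat >> h.py <<'E'
from scipy.spatial.transform import Rotation as R
def arcprof(ch,r,half=.065,res=.00025,a0=-60,a1=60):
    a=np.arange(a0,a1,.25);t=np.radians(a)
    f=cv2.remap(ch.astype(np.float32),((half-r*np.sin(t))/res-.5)[None].astype(np.float32),((half-r*np.cos(t))/res-.5)[None].astype(np.float32),cv2.INTER_LINEAR)[0]
    return a,f
def st():
    s=bot.read_state();M=R.from_rotvec(s["tcp_rot"]).as_matrix();p=np.array(s["tool_pos"])
    print('t',round(s["time"],2),'pos',p.round(4),'yaw',np.degrees(np.arctan2(M[1,0],M[0,0])).round(2),'zax',M[:,2].round(4),'F',np.round(s["wrist_force"],1),'T',np.round(s["torque"],2),'w',round(s["width"]*85.4,1),'q6',round(s["q"][5],2))
    return p,M
def plan(x,y,z,yaw):
    p,M=st(); a=np.degrees(np.arctan2(M[1,0],M[0,0])); dy=(yaw-a+180)%360-180
    M2=R.from_euler('z',dy,degrees=True).as_matrix()@M
    print('rotz',round(-np.radians(dy),4),'then shift',(M2.T@(np.array([x,y,z])-p)).round(4),' / shift no rot',(M.T@(np.array([x,y,z])-p)).round(4))
E
python3 - <<'E'
from h import *
c=dict(np.load('top.npz'))
o=ortho(c,.4686,-.2078,.15)
for r in(.033,.036,.039,.042):
    a,f=arcprof(o[...,0],r,a0=-45,a1=15); m=f<(f.max()+f.min())/2; print('slot',r,a[m].min(),a[m].max(),a[m].mean())
o=ortho(c,.494,.1999,.085)
for r in(.031,.033,.035,.037):
    a,f=arcprof(o[...,2],r); m=f<150; print('lug',r,a[m].min() if m.any() else 0,a[m].max(),a[m].mean())
plan(.494,.1999,.16,87.5)
E
```

```text
slot 0.033 -32.5 -9.5 -21.0
slot 0.036 -32.0 -9.75 -20.875
slot 0.039 -30.75 -10.5 -20.625
slot 0.042 -29.75 -12.0 -20.875
lug 0.031 -13.25 6.0 -3.625
lug 0.033 -12.5 5.5 -3.5
lug 0.035 -11.75 5.25 -3.25
lug 0.037 -11.25 4.0 -3.625
t 0.1 pos [0.1978 0.6446 0.23  ] yaw 72.94 zax [-7.e-04 -2.e-03 -1.e+00] F [-0.1  0.   0.5] T [ 0.03  0.   -0.06] w 85.6 q6 -0.04
rotz -0.2542 then shift [-0.4313  0.3153  0.0709]  / shift no rot [-0.3381  0.4136  0.0707]
```

Request:
{"op": "arm_command", "data": {
  "rows": [
    {"delta_rot":[0,0,-0.118],"xyz":[0,0,0],"gripper":0.085},
    {"delta_rot":[0,0,-0.119],"xyz":[0,0,0],"gripper":0.085},
    {"xyz":[-0.038,0.028,0]},
    {"xyz":[-0.038,0.028,0]},
    {"xyz":[-0.038,0.028,0]},
    {"xyz":[-0.038,0.028,0]},
    {"xyz":[-0.038,0.028,0]},
    {"xyz":[-0.038,0.028,0]},
    {"xyz":[-0.038,0.028,0]},
    {"xyz":[-0.038,0.028,0]},
    {"xyz":[-0.038,0.028,0]}
  ]
}}

```text
invalid input
```

```bash
python3 -c "
from h import *
plan(.494,.1999,.16,86.5)"
```

```text
t 0.1 pos [0.1978 0.6446 0.23  ] yaw 72.94 zax [-7.e-04 -2.e-03 -1.e+00] F [-0.1  0.   0.5] T [ 0.03  0.   -0.06] w 85.6 q6 -0.04
rotz -0.2367 then shift [-0.4257  0.3228  0.0709]  / shift no rot [-0.3381  0.4136  0.0707]
```

All fields are needed in each row.

Request:
{"op": "arm_command", "data": {
  "rows": [
    {"delta_rot":[0,0,-0.118],"xyz":[0,0,0],"gripper":0.085},
    {"delta_rot":[0,0,-0.119],"xyz":[0,0,0],"gripper":0.085},
    {"delta_rot":[0,0,0],"xyz":[-0.038,0.029,0],"gripper":0.085},
    {"delta_rot":[0,0,0],"xyz":[-0.038,0.029,0],"gripper":0.085},
    {"delta_rot":[0,0,0],"xyz":[-0.038,0.029,0],"gripper":0.085},
    {"delta_rot":[0,0,0],"xyz":[-0.038,0.029,0],"gripper":0.085},
    {"delta_rot":[0,0,0],"xyz":[-0.038,0.029,0],"gripper":0.085},
    {"delta_rot":[0,0,0],"xyz":[-0.038,0.029,0],"gripper":0.085},
    {"delta_rot":[0,0,0],"xyz":[-0.038,0.029,0],"gripper":0.085},
    {"delta_rot":[0,0,0],"xyz":[-0.038,0.029,0],"gripper":0.085},
    {"delta_rot":[0,0,0],"xyz":[-0.038,0.029,0],"gripper":0.085}
  ]
}}

```text
time: 1.2
tool_pos: [0.4382, 0.2862, 0.231]
tcp_rot: [-2.288, -2.153, 0.0]
wrist_force: [0.5, 0.8, 0.1]
width: 0.995
```

```bash
python3 -c "
from h import *
plan(.494,.1999,.16,86.5)"
```

```text
t 1.2 pos [0.4382 0.2862 0.231 ] yaw 86.53 zax [-2.e-04 -2.e-04 -1.e+00] F [0.5 0.8 0.1] T [ 0.05 -0.02 -0.  ] w 85.0 q6 -0.98
rotz 0.0005 then shift [-0.0827  0.0609  0.071 ]  / shift no rot [-0.0827  0.0609  0.071 ]
```

Request:
{"op": "arm_command", "data": {
  "rows": [
    {"delta_rot":[0,0,0],"xyz":[-0.03,0.022,0],"gripper":0.085},
    {"delta_rot":[0,0,0],"xyz":[-0.03,0.022,0.02],"gripper":0.085},
    {"delta_rot":[0,0,0],"xyz":[-0.0227,0.0169,0.03],"gripper":0.085},
    {"delta_rot":[0,0,0],"xyz":[0,0,0.021],"gripper":0.085},
    {"delta_rot":[0,0,0],"xyz":[0,0,0.02],"gripper":0.085},
    {"delta_rot":[0,0,0],"xyz":[0,0,0],"gripper":0.085},
    {"delta_rot":[0,0,0],"xyz":[0,0,0],"gripper":0.085}
  ]
}}

```text
time: 1.9
tool_pos: [0.4931, 0.2017, 0.14]
tcp_rot: [-2.288, -2.152, 0.002]
wrist_force: [-0.3, 0.2, 0.3]
width: 0.995
```

```bash
python3 -c "
from h import *
plan(.494,.1999,.074,86.5)
c=snap('scene');save(c,'g0.png',(360,150,480,250),6)
c=snap('top');save(c,'g1.png',(190,230,310,330),5)"
```

```text
t 1.9 pos [0.4931 0.2017 0.14  ] yaw 86.52 zax [-1.4e-03 -5.0e-04 -1.0e+00] F [-0.3  0.2  0.3] T [ 0.03 -0.03 -0.04] w 85.0 q6 -1.17
rotz 0.0003 then shift [-0.0017  0.0011  0.066 ]  / shift no rot [-0.0017  0.0011  0.066 ]
```

View pics/g0.png

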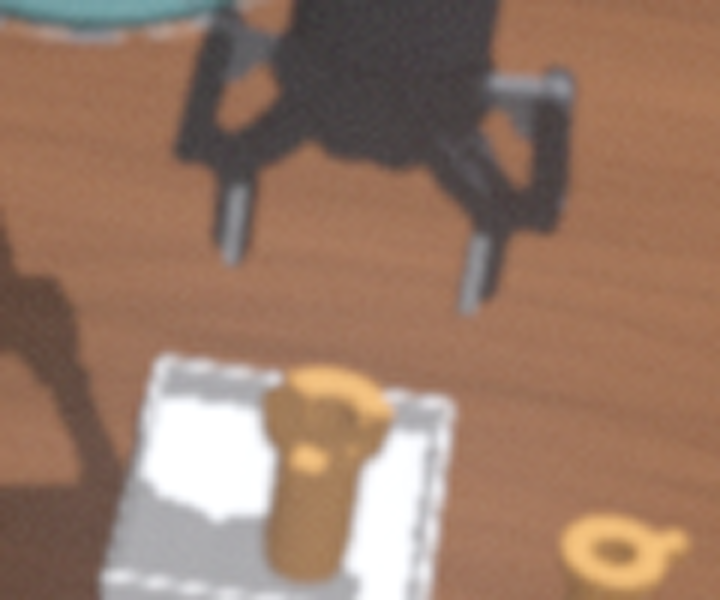

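View pics/g1.png

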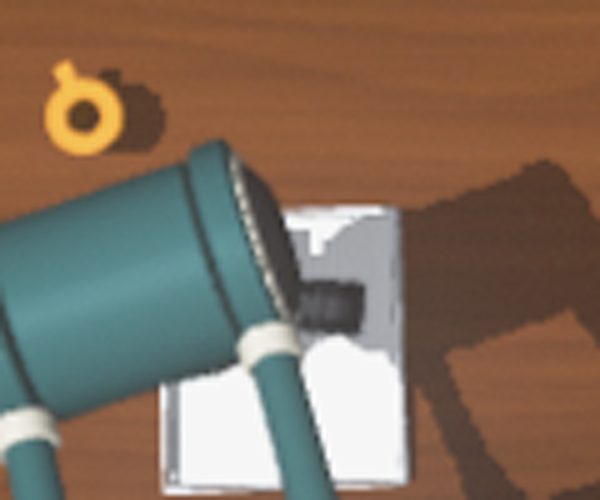

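The open gripper straddles the tray bush head (g0: pads at (230,260) and (470,310), bush at (325,400)). I'll let it settle and descend.

Request:
{"op": "arm_command", "data": {
  "rows": [
    {"delta_rot":[0,0,0],"xyz":[0,0,0.02],"gripper":0.085},
    {"delta_rot":[0,0,0],"xyz":[0,0,0.02],"gripper":0.085},
    {"delta_rot":[0,0,0],"xyz":[0,0,0.016],"gripper":0.085},
    {"delta_rot":[0,0,0],"xyz":[0,0,0.01],"gripper":0.085},
    {"delta_rot":[0,0,0],"xyz":[0,0,0],"gripper":0.085},
    {"delta_rot":[0,0,0],"xyz":[0,0,0],"gripper":0.085},
    {"delta_rot":[0,0,0],"xyz":[0,0,0],"gripper":0.085}
  ]
}}

```text
time: 2.7
tool_pos: [0.4947, 0.2023, 0.0757]
tcp_rot: [2.287, 2.152, 0.004]
wrist_force: [0.2, 0.8, 0.3]
width: 0.993
```

```bash
python3 -c "
from h import *
plan(.494,.1999,.074,86.5)"
```

```text
t 2.7 pos [0.4947 0.2023 0.0757] yaw 86.53 zax [ 2.4e-03  8.0e-04 -1.0e+00] F [0.2 0.8 0.3] T [-0.02 -0.03 -0.01] w 84.8 q6 -1.17
rotz 0.0004 then shift [-0.0024 -0.0005  0.0017]  / shift no rot [-0.0024 -0.0005  0.0017]
```

Request:
{"op": "arm_command", "data": {
  "rows": [
    {"delta_rot":[0,0,0],"xyz":[-0.002,0,0.001],"gripper":0.085},
    {"delta_rot":[0,0,0],"xyz":[0,0,0],"gripper":0.085},
    {"delta_rot":[0,0,0],"xyz":[0,0,0],"gripper":0.085}
  ]
}}

```text
time: 3.0
tool_pos: [0.4936, 0.1998, 0.0736]
tcp_rot: [2.288, 2.152, 0.001]
wrist_force: [0.2, 0.5, 0.5]
width: 0.994
```

```bash
python3 -c "
from h import *
plan(.494,.1999,.074,86.5)"
```

```text
t 3.0 pos [0.4936 0.1998 0.0736] yaw 86.5 zax [ 5.e-04  2.e-04 -1.e+00] F [0.2 0.5 0.5] T [-0.02  0.03  0.01] w 84.9 q6 -1.17
rotz 0.0 then shift [ 0.0001  0.0004 -0.0004]  / shift no rot [ 0.0001  0.0004 -0.0004]
```

Request:
{"op": "arm_command", "data": {
  "rows": [
    {"delta_rot":[0,0,0],"xyz":[0,0,0],"gripper":0.062},
    {"delta_rot":[0,0,0],"xyz":[0,0,0],"gripper":0.058},
    {"delta_rot":[0,0,0],"xyz":[0,0,0],"gripper":0.054},
    {"delta_rot":[0,0,0],"xyz":[0,0,0],"gripper":0.048},
    {"delta_rot":[0,0,0],"xyz":[0,0,0],"gripper":0.045},
    {"delta_rot":[0,0,0],"xyz":[0,0,0],"gripper":0.045},
    {"delta_rot":[0,0,0],"xyz":[0,0,0],"gripper":0.045}
  ],
  "force": 60
}}

```text
time: 3.7
tool_pos: [0.4938, 0.2, 0.0738]
tcp_rot: [2.288, 2.153, 0.001]
wrist_force: [-0.7, 0.5, 5.2]
width: 0.589
```

```bash
python3 -c "
from h import *
st();c=snap('scene');save(c,'g2.png',(360,150,480,250),6)"
```

```text
t 3.7 pos [0.4938 0.2    0.0738] yaw 86.52 zax [ 8.e-04  3.e-04 -1.e+00] F [-0.7  0.5  5.2] T [-0.08  0.17 -0.03] w 50.3 q6 -1.17
```

View pics/g2.png

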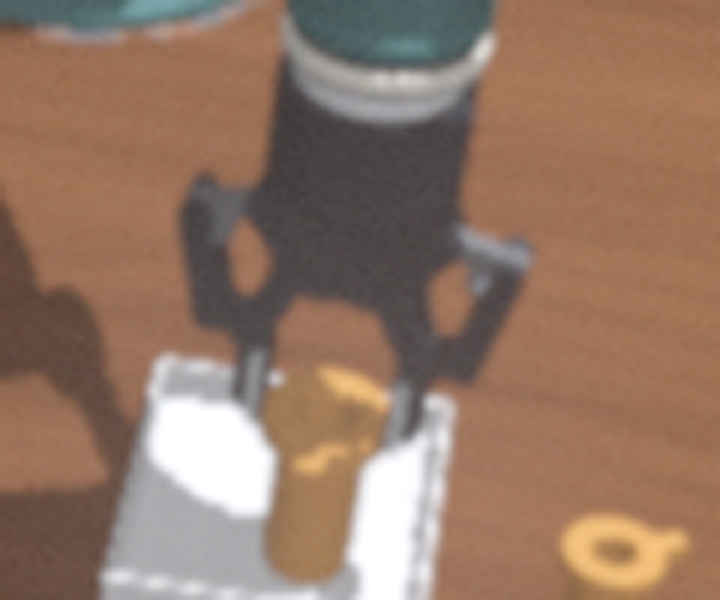

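Request:
{"op": "arm_command", "data": {
  "rows": [
    {"delta_rot":[0,0,0],"xyz":[0,0,-0.002],"gripper":0.045},
    {"delta_rot":[0,0,0],"xyz":[0,0,-0.006],"gripper":0.045},
    {"delta_rot":[0,0,0],"xyz":[0,0,-0.01],"gripper":0.045},
    {"delta_rot":[0,0,0],"xyz":[0,0,-0.01],"gripper":0.045},
    {"delta_rot":[0,0,0],"xyz":[0,0,-0.01],"gripper":0.045},
    {"delta_rot":[0,0,0],"xyz":[0,0,-0.01],"gripper":0.045},
    {"delta_rot":[0,0,0],"xyz":[0,0,0],"gripper":0.045}
  ]
}}

```text
time: 4.45
tool_pos: [0.4951, 0.2004, 0.1238]
tcp_rot: [2.287, 2.152, 0.006]
wrist_force: [0.2, -0.0, -5.1]
width: 0.591
```

```bash
python3 -c "
from h import *
st();c=snap('scene');save(c,'g3.png',(350,130,480,250),6)"
```

```text
t 4.45 pos [0.4951 0.2004 0.1238] yaw 86.52 zax [ 0.0042  0.0015 -1.    ] F [ 0.2 -0.  -5.1] T [ 0.01 -0.06  0.02] w 50.5 q6 -1.17
```

View pics/g3.png

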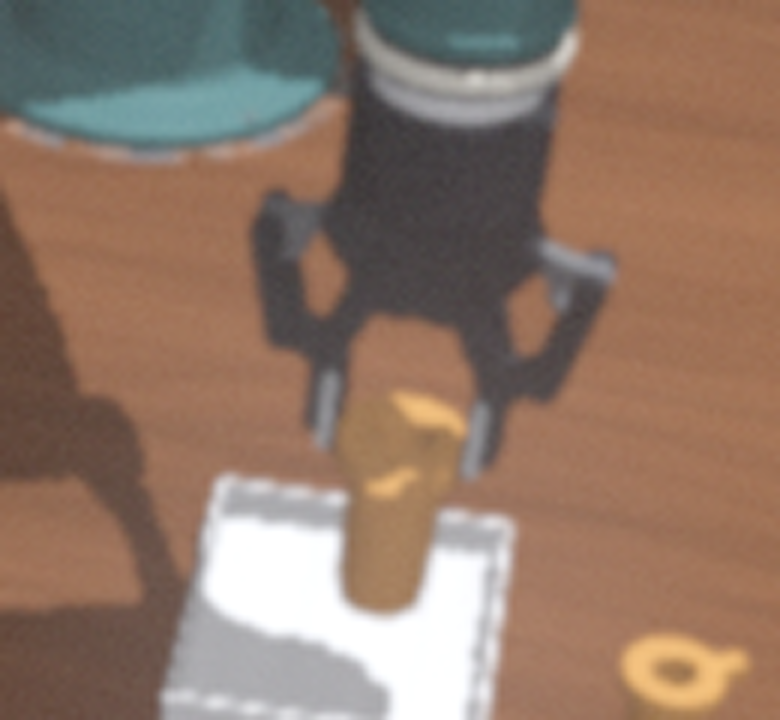

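The bush is lifted: -5.1 N matches its weight, and it hangs straight. I'll raise it and carry it across, with the nose well above the ring.

Request:
{"op": "arm_command", "data": {
  "rows": [
    {"delta_rot":[0,0,0],"xyz":[0,0,-0.02],"gripper":0.045},
    {"delta_rot":[0,0,0],"xyz":[0,0,-0.03],"gripper":0.045},
    {"delta_rot":[0,0,0],"xyz":[0,0,-0.03],"gripper":0.045},
    {"delta_rot":[0,0,0],"xyz":[0,0,-0.03],"gripper":0.045},
    {"delta_rot":[0,0,0],"xyz":[0,0,-0.016],"gripper":0.045},
    {"delta_rot":[0,0,0.1],"xyz":[0,0,0],"gripper":0.045},
    {"delta_rot":[0,0,0.1],"xyz":[0,0,0],"gripper":0.045},
    {"delta_rot":[0,0,0.104],"xyz":[0,0,0],"gripper":0.045},
    {"delta_rot":[0,0,0],"xyz":[0,0,0],"gripper":0.045}
  ]
}}

```text
time: 5.4
tool_pos: [0.4928, 0.1996, 0.2461]
tcp_rot: [-2.587, -1.781, 0.003]
wrist_force: [0.1, -0.2, -4.6]
width: 0.587
```

```bash
python3 -c "
from h import *
plan(.4686,-.2078,.25,69.1)"
```

```text
t 5.4 pos [0.4928 0.1996 0.2461] yaw 69.08 zax [-1.9e-03 -7.0e-04 -1.0e+00] F [ 0.1 -0.2 -4.6] T [ 0.03 -0.08  0.02] w 50.2 q6 -0.87
rotz -0.0003 then shift [-0.3892  0.1227 -0.0036]  / shift no rot [-0.3892  0.1229 -0.0036]
```

Request:
{"op": "arm_command", "data": {
  "rows": [
    {"delta_rot":[0,0,0],"xyz":[-0.015,0.005,-0.004],"gripper":0.045},
    {"delta_rot":[0,0,0],"xyz":[-0.03,0.0095,0],"gripper":0.045},
    {"delta_rot":[0,0,0],"xyz":[-0.04,0.0125,0],"gripper":0.045},
    {"delta_rot":[0,0,0],"xyz":[-0.045,0.0145,0],"gripper":0.045},
    {"delta_rot":[0,0,0],"xyz":[-0.045,0.0145,0],"gripper":0.045},
    {"delta_rot":[0,0,0],"xyz":[-0.045,0.014,0],"gripper":0.045},
    {"delta_rot":[0,0,0],"xyz":[-0.045,0.014,0],"gripper":0.045},
    {"delta_rot":[0,0,0],"xyz":[-0.045,0.014,0],"gripper":0.045},
    {"delta_rot":[0,0,0],"xyz":[-0.04,0.0125,0],"gripper":0.045},
    {"delta_rot":[0,0,0],"xyz":[-0.025,0.008,0],"gripper":0.045},
    {"delta_rot":[0,0,0],"xyz":[-0.0142,0.0042,0],"gripper":0.045},
    {"delta_rot":[0,0,0],"xyz":[0,0,0],"gripper":0.045}
  ]
}}

```text
time: 6.6
tool_pos: [0.4685, -0.2095, 0.251]
tcp_rot: [-2.589, -1.779, 0.001]
wrist_force: [0.3, 0.4, -5.4]
width: 0.594
```

Request:
{"op": "arm_command", "data": {
  "rows": [
    {"delta_rot":[0,0,0],"xyz":[0,0,0],"gripper":0.045},
    {"delta_rot":[0,0,0],"xyz":[0,0,0],"gripper":0.045},
    {"delta_rot":[0,0,0],"xyz":[0,0,0],"gripper":0.045}
  ]
}}

```text
time: 6.9
tool_pos: [0.4693, -0.2063, 0.2512]
tcp_rot: [-2.585, -1.784, -0.0]
wrist_force: [0.7, -0.2, -5.8]
width: 0.59
```

```bash
python3 -c "
from h import *
plan(.4686,-.2078,.25,69.1)
c=snap('scene');save(c,'p0.png',(190,60,320,180),6)
c=snap('top');save(c,'p1.png',(330,220,470,340),5)"
```

```text
t 6.9 pos [ 0.4693 -0.2063  0.2512] yaw 69.22 zax [-0.e+00  4.e-04 -1.e+00] F [ 0.7 -0.2 -5.8] T [ 0.02 -0.03 -0.02] w 50.4 q6 -1.67
rotz 0.002 then shift [-0.0016 -0.0002  0.0012]  / shift no rot [-0.0016 -0.0002  0.0012]
```

View pics/p0.png

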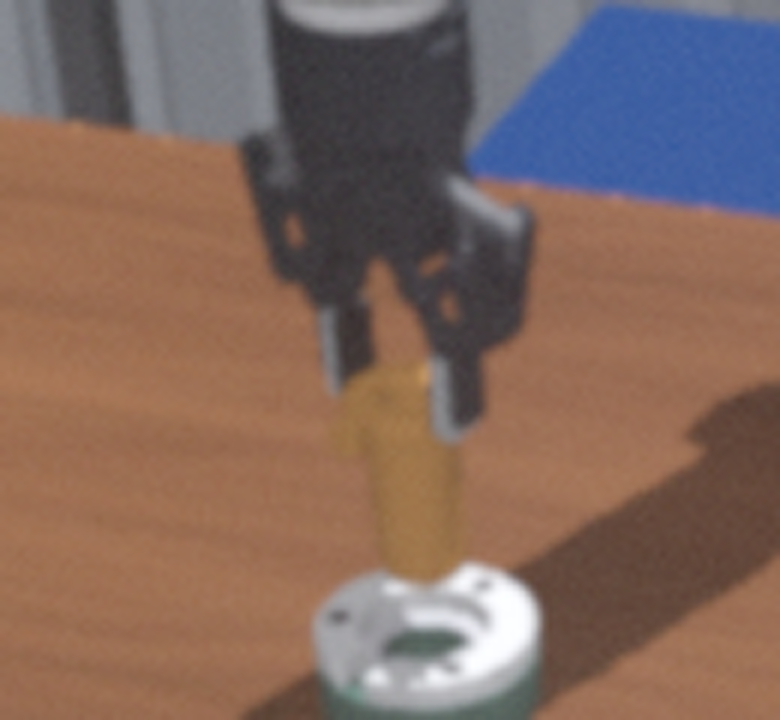

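View pics/p1.png

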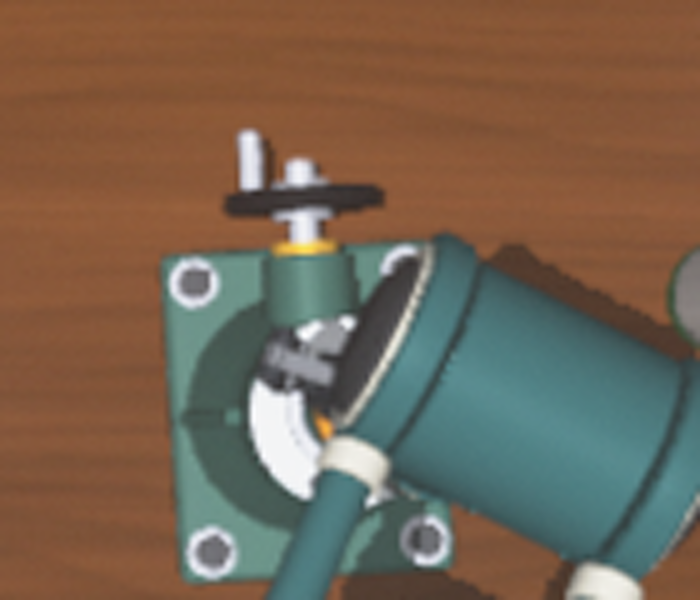

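```bash
python3 -c "
from h import *
c=dict(np.load('scene.npz'))
p=np.array(bot.read_state()['tool_pos'])
im=cv2.resize(c['pixels'][60:180,190:320],None,fx=6,fy=6,interpolation=cv2.INTER_CUBIC)[...,::-1].copy()
def cir(ctr,r,col):
    q=[]
    for t in np.arange(0,360,5):
        u,v=proj(c,ctr+r*np.array([np.cos(np.radians(t)),np.sin(np.radians(t)),0])); q.append(((u-190+.5)*6-.5,(v-60+.5)*6-.5))
    cv2.polylines(im,[np.array(q).round().astype(int)],True,col,1)
for dz,r in((.0112,.027),(-.0008,.027),(-.0008,.019),(-.0598,.019),(-.0708,.017)): cir(p+[0,0,dz],r,(0,0,255))
for r in(.047,.0285): cir(np.array([.4686,-.2078,.15]),r,(255,0,0))
cir(np.array([.4686,-.2078,.138]),.0195,(0,255,0))
cv2.imwrite('pics/p2.png',im)"
```

```text
(no output)
```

View pics/p2.png

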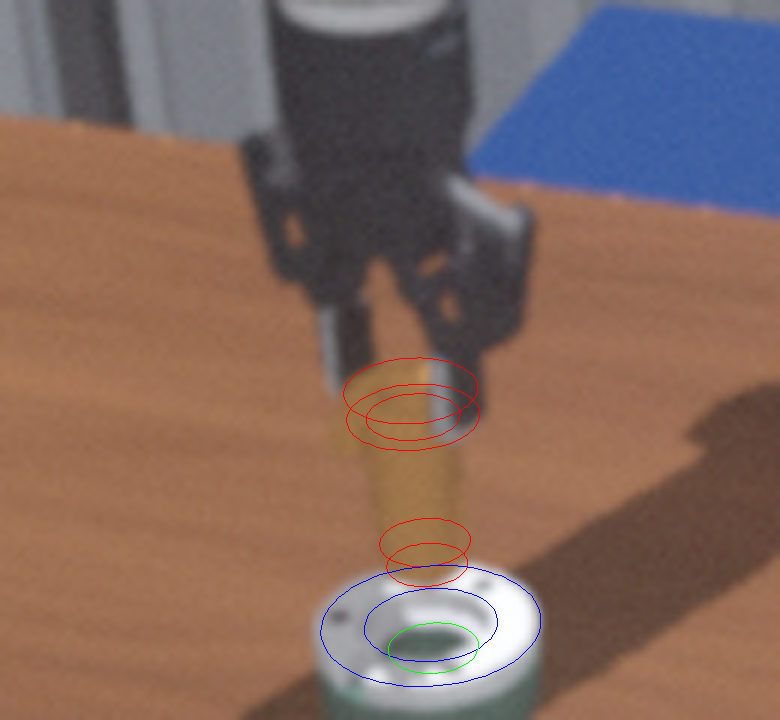

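The overlay shows the held bush upright and lined up with the bore. I'll settle again before descending.

Request:
{"op": "arm_command", "data": {
  "rows": [
    {"delta_rot":[0,0,0],"xyz":[0,0,0.01],"gripper":0.045},
    {"delta_rot":[0,0,0],"xyz":[0,0,0],"gripper":0.045},
    {"delta_rot":[0,0,0],"xyz":[0,0,0],"gripper":0.045},
    {"delta_rot":[0,0,0],"xyz":[0,0,0],"gripper":0.045}
  ]
}}

```text
time: 7.4
tool_pos: [0.4692, -0.2075, 0.2412]
tcp_rot: [-2.587, -1.782, 0.0]
wrist_force: [-0.4, -0.5, -5.0]
width: 0.592
```

```bash
python3 -c "
from h import *
plan(.4686,-.2078,.208,69.1)"
```

```text
t 7.4 pos [ 0.4692 -0.2075  0.2412] yaw 69.11 zax [-2.e-04  1.e-04 -1.e+00] F [-0.4 -0.5 -5. ] T [-0.06  0.02  0.  ] w 50.6 q6 -1.67
rotz 0.0001 then shift [-0.0005 -0.0004  0.0332]  / shift no rot [-0.0005 -0.0004  0.0332]
```

Request:
{"op": "arm_command", "data": {
  "rows": [
    {"delta_rot":[0,0,0],"xyz":[0,0,0],"gripper":0.045}
  ]
}}

```text
time: 7.5
tool_pos: [0.4693, -0.2077, 0.2414]
tcp_rot: [2.587, 1.781, 0.0]
wrist_force: [0.3, 0.7, -4.7]
width: 0.591
```

Request:
{"op": "arm_command", "data": {
  "rows": [
    {"delta_rot":[0,0,0],"xyz":[0,0,0],"gripper":0.045}
  ]
}}

```text
time: 7.6
tool_pos: [0.4694, -0.2077, 0.2415]
tcp_rot: [2.587, 1.781, 0.0]
wrist_force: [-0.9, 0.4, -4.7]
width: 0.589
```

Request:
{"op": "arm_command", "data": {
  "rows": [
    {"delta_rot":[0,0,0],"xyz":[-0.0003,-0.001,0.01],"gripper":0.045},
    {"delta_rot":[0,0,0],"xyz":[0,0,0.01],"gripper":0.045},
    {"delta_rot":[0,0,0],"xyz":[0,0,0.008],"gripper":0.045},
    {"delta_rot":[0,0,0],"xyz":[0,0,0.004],"gripper":0.045},
    {"delta_rot":[0,0,0],"xyz":[0,0,0],"gripper":0.045},
    {"delta_rot":[0,0,0],"xyz":[0,0,0],"gripper":0.045},
    {"delta_rot":[0,0,0],"xyz":[0,0,0],"gripper":0.045},
    {"delta_rot":[0,0,0],"xyz":[0,0,0],"gripper":0.045}
  ]
}}

```text
time: 8.4
tool_pos: [0.4685, -0.2076, 0.2098]
tcp_rot: [2.587, 1.781, 0.001]
wrist_force: [-0.3, -0.3, -5.1]
width: 0.589
```

```bash
python3 -c "
from h import *
plan(.4686,-.2078,.198,69.1)
c=snap('scene')
p=np.array([.4686,-.2078,bot.read_state()['tool_pos'][2]])
im=cv2.resize(c['pixels'][80:200,190:320],None,fx=6,fy=6,interpolation=cv2.INTER_CUBIC)[...,::-1].copy()
cv2.imwrite('pics/p3.png',im)"
```

```text
t 8.4 pos [ 0.4685 -0.2076  0.2098] yaw 69.1 zax [ 9.e-04 -3.e-04 -1.e+00] F [-0.3 -0.3 -5.1] T [ 0.04 -0.02 -0.01] w 50.3 q6 -1.67
rotz 0.0 then shift [-0.0002  0.0002  0.0118]  / shift no rot [-0.0002  0.0002  0.0118]
```

View pics/p3.png

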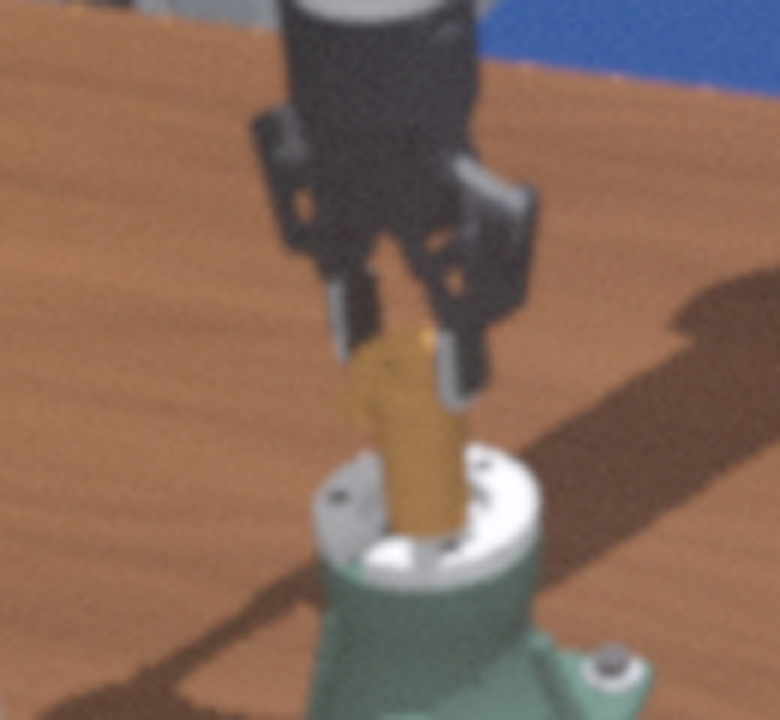

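The nose sits inside the recess, centred at (425,530). I'll descend into the bore in small steps and watch the force.

Request:
{"op": "arm_command", "data": {
  "rows": [
    {"delta_rot":[0,0,0],"xyz":[0,0,0.003],"gripper":0.045},
    {"delta_rot":[0,0,0],"xyz":[0,0,0.003],"gripper":0.045},
    {"delta_rot":[0,0,0],"xyz":[0,0,0.002],"gripper":0.045},
    {"delta_rot":[0,0,0],"xyz":[0,0,0],"gripper":0.045}
  ]
}}

```text
time: 8.85
tool_pos: [0.4679, -0.208, 0.2011]
tcp_rot: [2.587, 1.781, -0.002]
wrist_force: [-1.9, -1.7, -5.2]
width: 0.588
```

Request:
{"op": "arm_command", "data": {
  "rows": [
    {"delta_rot":[0,0,0],"xyz":[0,0,0.002],"gripper":0.045},
    {"delta_rot":[0,0,0],"xyz":[0,0,0.002],"gripper":0.045},
    {"delta_rot":[0,0,0],"xyz":[0,0,0],"gripper":0.045}
  ]
}}

```text
time: 9.15
tool_pos: [0.468, -0.2085, 0.1975]
tcp_rot: [2.586, 1.781, -0.002]
wrist_force: [-1.4, -5.7, -3.2]
width: 0.588
```

The side force (-1.4, -5.7) pushes toward -y, so I'll ease about 1 mm that way.

Request:
{"op": "arm_command", "data": {
  "rows": [
    {"delta_rot":[0,0,0],"xyz":[-0.001,0,0],"gripper":0.045},
    {"delta_rot":[0,0,0],"xyz":[0,0,0.002],"gripper":0.045},
    {"delta_rot":[0,0,0],"xyz":[0,0,0],"gripper":0.045},
    {"delta_rot":[0,0,0],"xyz":[0,0,0],"gripper":0.045}
  ]
}}

```text
time: 9.55
tool_pos: [0.4677, -0.2087, 0.1951]
tcp_rot: [2.587, 1.781, -0.001]
wrist_force: [-0.8, -4.5, -3.6]
width: 0.587
```

Request:
{"op": "arm_command", "data": {
  "rows": [
    {"delta_rot":[0,0,0],"xyz":[-0.001,0,0],"gripper":0.045},
    {"delta_rot":[0,0,0],"xyz":[0,0,0.002],"gripper":0.045},
    {"delta_rot":[0,0,0],"xyz":[0,0,0],"gripper":0.045},
    {"delta_rot":[0,0,0],"xyz":[0,0,0],"gripper":0.045}
  ]
}}

```text
time: 9.95
tool_pos: [0.4674, -0.2089, 0.1929]
tcp_rot: [-2.587, -1.781, -0.0]
wrist_force: [0.0, -3.2, -6.1]
width: 0.589
```

Request:
{"op": "arm_command", "data": {
  "rows": [
    {"delta_rot":[0,0,0],"xyz":[0,0,0.002],"gripper":0.045},
    {"delta_rot":[0,0,0],"xyz":[0,0,0.002],"gripper":0.045},
    {"delta_rot":[0,0,0],"xyz":[0,0,0],"gripper":0.045},
    {"delta_rot":[0,0,0],"xyz":[0,0,0],"gripper":0.045}
  ]
}}

```text
time: 10.35
tool_pos: [0.4672, -0.209, 0.1888]
tcp_rot: [-2.587, -1.781, 0.0]
wrist_force: [0.5, -1.0, -6.2]
width: 0.588
```

```bash
python3 -c "
from h import *
st()"
```

```text
t 10.35 pos [ 0.4672 -0.209   0.1888] yaw 69.1 zax [-6.e-04  7.e-04 -1.e+00] F [ 0.5 -1.  -6.2] T [-0.31 -0.02  0.02] w 50.2 q6 -1.68
```

Request:
{"op": "arm_command", "data": {
  "rows": [
    {"delta_rot":[0,0,0],"xyz":[0,0,0.003],"gripper":0.045},
    {"delta_rot":[0,0,0],"xyz":[0,0,0.003],"gripper":0.045},
    {"delta_rot":[0,0,0],"xyz":[0,0,0.003],"gripper":0.045},
    {"delta_rot":[0,0,0],"xyz":[0,0,0],"gripper":0.045}
  ]
}}

```text
time: 10.75
tool_pos: [0.4671, -0.2091, 0.1795]
tcp_rot: [-2.587, -1.781, 0.001]
wrist_force: [-0.6, -1.0, -5.4]
width: 0.595
```

Request:
{"op": "arm_command", "data": {
  "rows": [
    {"delta_rot":[0,0,0],"xyz":[0,0,0.003],"gripper":0.045},
    {"delta_rot":[0,0,0],"xyz":[0,0,0.003],"gripper":0.045},
    {"delta_rot":[0,0,0],"xyz":[0,0,0],"gripper":0.045}
  ]
}}

```text
time: 11.05
tool_pos: [0.468, -0.2096, 0.1748]
tcp_rot: [2.587, 1.781, 0.001]
wrist_force: [0.3, -0.3, -1.5]
width: 0.589
```

Request:
{"op": "arm_command", "data": {
  "rows": [
    {"delta_rot":[0,0,0],"xyz":[0,0,0.003],"gripper":0.045},
    {"delta_rot":[0,0,0],"xyz":[0,0,0.003],"gripper":0.045},
    {"delta_rot":[0,0,0],"xyz":[0,0,0],"gripper":0.045}
  ]
}}

```text
time: 11.35
tool_pos: [0.4677, -0.2094, 0.1683]
tcp_rot: [2.587, 1.781, 0.001]
wrist_force: [1.5, -1.0, -2.3]
width: 0.589
```

```bash
python3 -c "
from h import *
st()"
```

```text
t 11.35 pos [ 0.4677 -0.2094  0.1683] yaw 69.1 zax [ 9.e-04 -3.e-04 -1.e+00] F [ 1.5 -1.  -2.3] T [-0.3  -0.16  0.03] w 50.3 q6 -1.68
```

Request:
{"op": "arm_command", "data": {
  "rows": [
    {"delta_rot":[0,0,0],"xyz":[0,0,0.003],"gripper":0.045},
    {"delta_rot":[0,0,0],"xyz":[0,0,0.003],"gripper":0.045},
    {"delta_rot":[0,0,0],"xyz":[0,0,0.003],"gripper":0.045},
    {"delta_rot":[0,0,0],"xyz":[0,0,0.003],"gripper":0.045},
    {"delta_rot":[0,0,0],"xyz":[0,0,0],"gripper":0.045},
    {"delta_rot":[0,0,0],"xyz":[0,0,0],"gripper":0.045}
  ]
}}

```text
time: 11.95
tool_pos: [0.4675, -0.2093, 0.1558]
tcp_rot: [-2.587, -1.782, -0.0]
wrist_force: [0.5, -1.7, 0.2]
width: 0.587
```

```bash
python3 -c "
from h import *
st()
c=snap('scene');save(c,'p4.png',(215,110,305,190),8)
c=snap('top');save(c,'p5.png',(360,260,440,340),7)"
```

```text
t 11.95 pos [ 0.4675 -0.2093  0.1558] yaw 69.1 zax [ 0.e+00  1.e-04 -1.e+00] F [ 0.5 -1.7  0.2] T [-0.21 -0.23  0.02] w 50.1 q6 -1.68
```

View pics/p4.png

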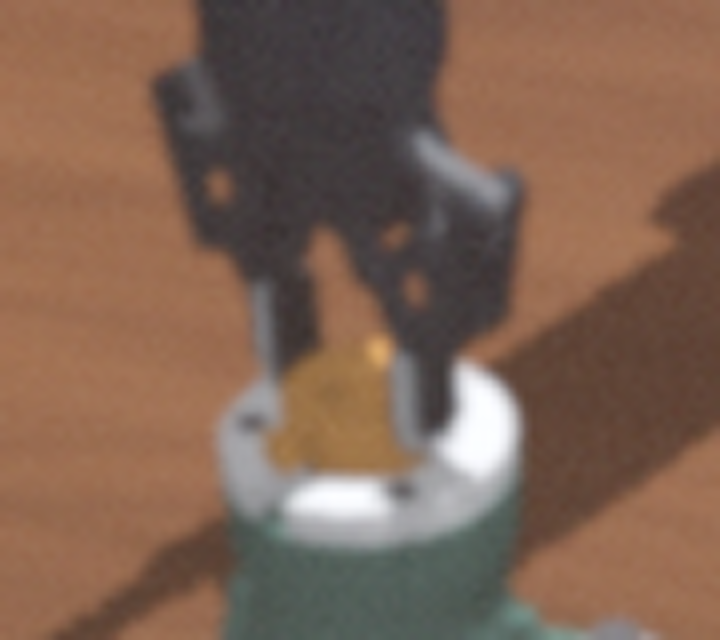

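View pics/p5.png

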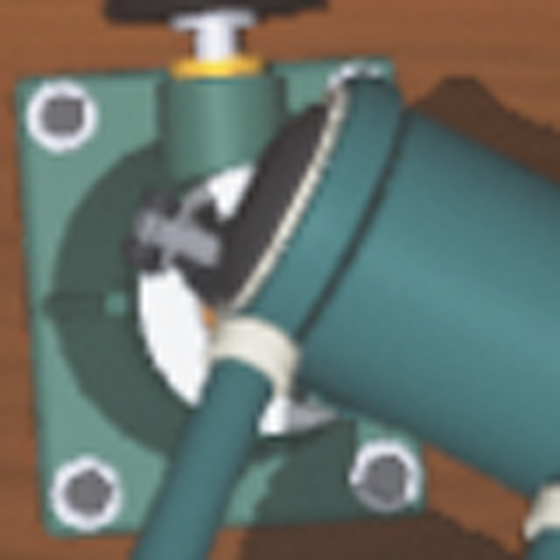

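The lug (p4 around (285,445)) sits just above and in line with the slot (around (268,515)). I'll go on down in small steps.

Request:
{"op": "arm_command", "data": {
  "rows": [
    {"delta_rot":[0,0,0],"xyz":[0,0,0.002],"gripper":0.045},
    {"delta_rot":[0,0,0],"xyz":[0,0,0.002],"gripper":0.045},
    {"delta_rot":[0,0,0],"xyz":[0,0,0],"gripper":0.045}
  ]
}}

```text
time: 12.35
tool_pos: [0.4675, -0.2094, 0.1523]
tcp_rot: [2.587, 1.782, 0.0]
wrist_force: [0.5, -1.1, 2.9]
width: 0.588
```

Request:
{"op": "arm_command", "data": {
  "rows": [
    {"delta_rot":[0,0,0],"xyz":[0,0,0.0015],"gripper":0.045},
    {"delta_rot":[0,0,0],"xyz":[0,0,0.0015],"gripper":0.045},
    {"delta_rot":[0,0,0],"xyz":[0,0,0],"gripper":0.045}
  ]
}}

```text
time: 12.65
tool_pos: [0.4675, -0.2093, 0.1491]
tcp_rot: [2.587, 1.782, 0.0]
wrist_force: [-0.4, -1.5, 4.0]
width: 0.589
```

Request:
{"op": "arm_command", "data": {
  "rows": [
    {"delta_rot":[0,0,0],"xyz":[0,0,0.001],"gripper":0.045},
    {"delta_rot":[0,0,0],"xyz":[0,0,0.001],"gripper":0.045},
    {"delta_rot":[0,0,0],"xyz":[0,0,0],"gripper":0.045}
  ]
}}

```text
time: 12.95
tool_pos: [0.4674, -0.2093, 0.1471]
tcp_rot: [-2.588, -1.782, 0.0]
wrist_force: [0.4, -0.6, 4.0]
width: 0.588
```

```bash
python3 -c "
from h import *
st()
c=snap('scene');save(c,'p6.png',(215,110,305,190),8)"
```

```text
t 12.95 pos [ 0.4674 -0.2093  0.1471] yaw 69.09 zax [-0.  0. -1.] F [ 0.4 -0.6  4. ] T [-0.1  -0.06 -0.06] w 50.2 q6 -1.68
```

View pics/p6.png

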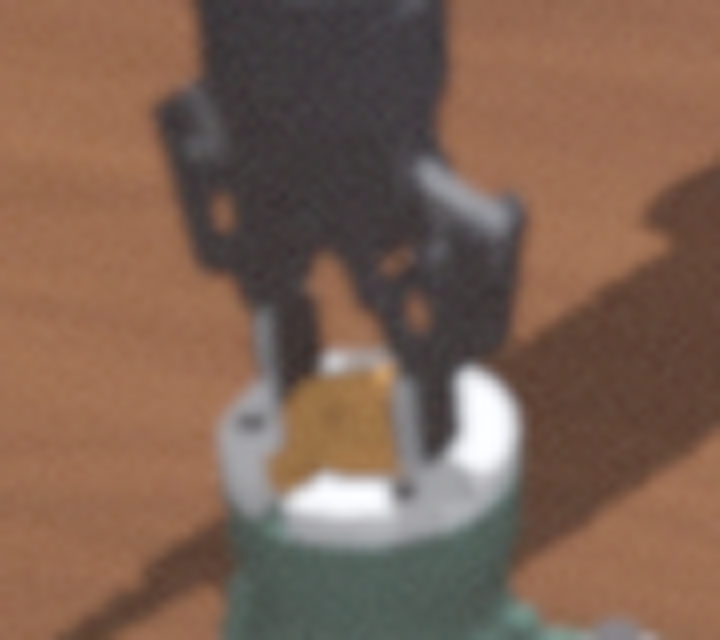

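The lug is entering the slot (around (283,470)). I'll continue until the fingertips meet the ring.

Request:
{"op": "arm_command", "data": {
  "rows": [
    {"delta_rot":[0,0,0],"xyz":[0,0,0.001],"gripper":0.045},
    {"delta_rot":[0,0,0],"xyz":[0,0,0.001],"gripper":0.045},
    {"delta_rot":[0,0,0],"xyz":[0,0,0],"gripper":0.045}
  ]
}}

```text
time: 13.3
tool_pos: [0.4675, -0.2094, 0.147]
tcp_rot: [-2.587, -1.782, 0.0]
wrist_force: [-3.8, 0.9, 13.5]
width: 0.584
```

Request:
{"op": "arm_command", "data": {
  "rows": [
    {"delta_rot":[0,0,0],"xyz":[0,0,0.001],"gripper":0.045},
    {"delta_rot":[0,0,0],"xyz":[0,0,0],"gripper":0.045}
  ]
}}

```text
time: 13.5
tool_pos: [0.4675, -0.2093, 0.147]
tcp_rot: [2.587, 1.782, -0.0]
wrist_force: [-7.0, 2.9, 18.9]
width: 0.594
```

The tips touch the ring at TCP z 0.147, with the head about 8 mm proud and the lug about 4 mm into the slot. I'll relieve the pressure, release and lift clear.

Request:
{"op": "arm_command", "data": {
  "rows": [
    {"delta_rot":[0,0,0],"xyz":[0,0,-0.0025],"gripper":0.045},
    {"delta_rot":[0,0,0],"xyz":[0,0,0],"gripper":0.052},
    {"delta_rot":[0,0,0],"xyz":[0,0,0],"gripper":0.06},
    {"delta_rot":[0,0,0],"xyz":[0,0,0],"gripper":0.075},
    {"delta_rot":[0,0,0],"xyz":[0,0,0],"gripper":0.075},
    {"delta_rot":[0,0,0],"xyz":[0,0,-0.02],"gripper":0.075},
    {"delta_rot":[0,0,0],"xyz":[0,0,-0.03],"gripper":0.075},
    {"delta_rot":[0,0,0],"xyz":[0,0,-0.03],"gripper":0.014},
    {"delta_rot":[0,0,0],"xyz":[0,0,-0.02],"gripper":0.014},
    {"delta_rot":[0,0,0],"xyz":[0,0,0],"gripper":0.014},
    {"delta_rot":[0,0,0],"xyz":[0,0,0],"gripper":0.014},
    {"delta_rot":[0,0,0],"xyz":[0,0,0],"gripper":0.014}
  ]
}}

```text
time: 14.7
tool_pos: [0.4664, -0.2088, 0.2448]
tcp_rot: [-2.585, -1.78, 0.002]
wrist_force: [-0.4, -0.2, -0.1]
width: 0.165
```

```bash
python3 -c "
from h import *
plan(.4675,-.2093,.17,69.1)
c=snap('scene');save(c,'p7.png',(215,90,305,190),6)"
```

```text
t 14.7 pos [ 0.4664 -0.2088  0.2448] yaw 69.1 zax [-0.0029  0.0015 -1.    ] F [-0.4 -0.2 -0.1] T [0.08 0.01 0.03] w 14.1 q6 -1.68
rotz 0.0 then shift [-0.0001  0.0014  0.0748]  / shift no rot [-0.0001  0.0014  0.0748]
```

View pics/p7.png

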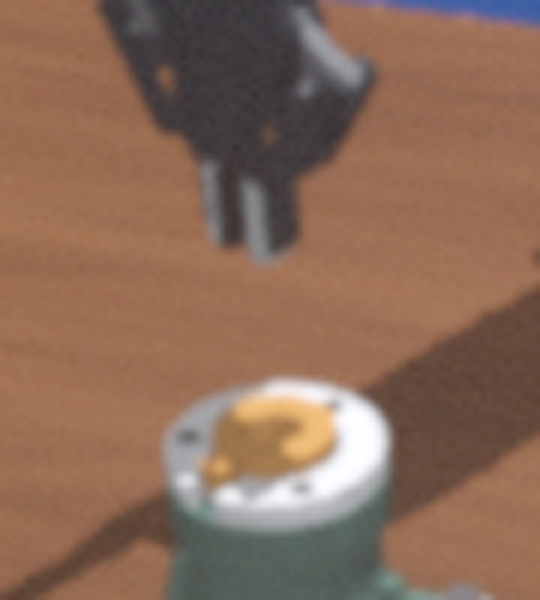

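The lug is at the slot and the head is proud but level. Now I'll press down with the nearly closed fingers, centred on the bush.

Request:
{"op": "arm_command", "data": {
  "rows": [
    {"delta_rot":[0,0,0],"xyz":[0,0,0.025],"gripper":0.014},
    {"delta_rot":[0,0,0],"xyz":[0,0,0.025],"gripper":0.014},
    {"delta_rot":[0,0,0],"xyz":[0,0,0.02],"gripper":0.014},
    {"delta_rot":[0,0,0],"xyz":[0,0,0.01],"gripper":0.014},
    {"delta_rot":[0,0,0],"xyz":[0,0,0],"gripper":0.014},
    {"delta_rot":[0,0,0],"xyz":[0,0,0],"gripper":0.014}
  ]
}}

```text
time: 15.35
tool_pos: [0.4675, -0.2094, 0.1668]
tcp_rot: [-2.587, -1.781, 0.0]
wrist_force: [0.4, 0.5, 0.8]
width: 0.166
```

```bash
python3 -c "
from h import *
plan(.4675,-.2093,.158,69.1)"
```

```text
t 15.35 pos [ 0.4675 -0.2094  0.1668] yaw 69.1 zax [-3.e-04  1.e-04 -1.e+00] F [0.4 0.5 0.8] T [-0.05  0.04 -0.02] w 14.2 q6 -1.68
rotz -0.0 then shift [ 0.0001 -0.0001  0.0088]  / shift no rot [ 0.0001 -0.0001  0.0088]
```

Request:
{"op": "arm_command", "data": {
  "rows": [
    {"delta_rot":[0,0,0],"xyz":[0,0,0.003],"gripper":0.014},
    {"delta_rot":[0,0,0],"xyz":[0,0,0.003],"gripper":0.014},
    {"delta_rot":[0,0,0],"xyz":[0,0,0.002],"gripper":0.014},
    {"delta_rot":[0,0,0],"xyz":[0,0,0],"gripper":0.014}
  ]
}}

```text
time: 15.75
tool_pos: [0.4675, -0.2094, 0.1589]
tcp_rot: [2.587, 1.781, 0.0]
wrist_force: [1.0, 0.2, 0.5]
width: 0.165
```

Request:
{"op": "arm_command", "data": {
  "rows": [
    {"delta_rot":[0,0,0],"xyz":[0,0,0.002],"gripper":0.014},
    {"delta_rot":[0,0,0],"xyz":[0,0,0.002],"gripper":0.014},
    {"delta_rot":[0,0,0],"xyz":[0,0,0],"gripper":0.014}
  ]
}}

```text
time: 16.05
tool_pos: [0.468, -0.2096, 0.1553]
tcp_rot: [2.587, 1.781, 0.001]
wrist_force: [0.4, -0.2, 4.3]
width: 0.161
```

Request:
{"op": "arm_command", "data": {
  "rows": [
    {"delta_rot":[0,0,0],"xyz":[0,0,0.001],"gripper":0.014},
    {"delta_rot":[0,0,0],"xyz":[0,0,0.001],"gripper":0.014},
    {"delta_rot":[0,0,0],"xyz":[0,0,0],"gripper":0.014}
  ]
}}

```text
time: 16.35
tool_pos: [0.4676, -0.2095, 0.1528]
tcp_rot: [2.587, 1.781, 0.0]
wrist_force: [0.6, -0.2, 5.0]
width: 0.163
```

Request:
{"op": "arm_command", "data": {
  "rows": [
    {"delta_rot":[0,0,0],"xyz":[0,0,0.001],"gripper":0.014},
    {"delta_rot":[0,0,0],"xyz":[0,0,0.001],"gripper":0.014},
    {"delta_rot":[0,0,0],"xyz":[0,0,0],"gripper":0.014}
  ]
}}

```text
time: 16.65
tool_pos: [0.4674, -0.2093, 0.1505]
tcp_rot: [-2.587, -1.782, 0.0]
wrist_force: [0.9, -0.2, 3.5]
width: 0.164
```

Request:
{"op": "arm_command", "data": {
  "rows": [
    {"delta_rot":[0,0,0],"xyz":[0,0,0.001],"gripper":0.014},
    {"delta_rot":[0,0,0],"xyz":[0,0,0.001],"gripper":0.014},
    {"delta_rot":[0,0,0],"xyz":[0,0,0],"gripper":0.014}
  ]
}}

```text
time: 16.95
tool_pos: [0.4675, -0.2094, 0.1502]
tcp_rot: [2.587, 1.782, -0.0]
wrist_force: [-2.4, 1.2, 12.3]
width: 0.163
```

Request:
{"op": "arm_command", "data": {
  "rows": [
    {"delta_rot":[0,0,0],"xyz":[0,0,0.001],"gripper":0.014},
    {"delta_rot":[0,0,0],"xyz":[0,0,0],"gripper":0.014}
  ]
}}

```text
time: 17.15
tool_pos: [0.4676, -0.2094, 0.1502]
tcp_rot: [2.587, 1.782, 0.0]
wrist_force: [-5.3, 2.4, 17.7]
width: 0.167
```

It has bottomed at about 0.150, which is flush. One slightly firmer press, then I'll retreat and look.

Request:
{"op": "arm_command", "data": {
  "rows": [
    {"delta_rot":[0,0,0],"xyz":[0,0,0.0015],"gripper":0.014},
    {"delta_rot":[0,0,0],"xyz":[0,0,0],"gripper":0.014}
  ]
}}

```text
time: 17.35
tool_pos: [0.4676, -0.2094, 0.1501]
tcp_rot: [2.587, 1.782, 0.0]
wrist_force: [-8.2, 3.5, 25.4]
width: 0.165
```

Request:
{"op": "arm_command", "data": {
  "rows": [
    {"delta_rot":[0,0,0],"xyz":[0,0,-0.005],"gripper":0.014},
    {"delta_rot":[0,0,0],"xyz":[0,0,-0.02],"gripper":0.014},
    {"delta_rot":[0,0,0],"xyz":[0,0,-0.04],"gripper":0.014},
    {"delta_rot":[0,0,0],"xyz":[0,0,-0.04],"gripper":0.014},
    {"delta_rot":[0,0,0],"xyz":[0.045,0,0],"gripper":0.014},
    {"delta_rot":[0,0,0],"xyz":[0.045,0,0],"gripper":0.014},
    {"delta_rot":[0,0,0],"xyz":[0.045,0,0],"gripper":0.014},
    {"delta_rot":[0,0,0],"xyz":[0.045,0,0],"gripper":0.014},
    {"delta_rot":[0,0,0],"xyz":[0.045,0,0],"gripper":0.014},
    {"delta_rot":[0,0,0],"xyz":[0,0,0],"gripper":0.014},
    {"delta_rot":[0,0,0],"xyz":[0,0,0],"gripper":0.014}
  ]
}}

```text
time: 18.45
tool_pos: [0.5468, 0.0018, 0.2496]
tcp_rot: [-2.584, -1.784, 0.005]
wrist_force: [-0.3, 0.5, 0.6]
width: 0.164
```

```bash
python3 -c "
from h import *
st()
c=snap('scene');save(c,'f0.png',(215,120,305,190),7); save(c,'f0full.png')
d=snap('top');save(d,'f1.png',(360,260,440,340),7)
P=pts(d);hsv=cv2.cvtColor(d['pixels'],cv2.COLOR_RGB2HSV)
x,y,z=P[...,0],P[...,1],P[...,2]
near=np.hypot(x-.468,y+.208)<.047
b=near&(hsv[...,1]>120)&(hsv[...,0]>8)&(hsv[...,0]<28)&(hsv[...,2]>170)
w=near&(hsv[...,1]<40)&(hsv[...,2]>180)
print('head z',np.median(z[b]),b.sum(),'ring z',np.median(z[w]),w.sum())
r=np.hypot(x-.4686,y+.2078)
o=ortho(d,.4686,-.2078,.15);p=circ_edge(o[...,2],.4686,-.2078,.027,.004,sign=1);print(ransac(p,.027))
p=circ_edge(o[...,0],.4686,-.2078,.047,.006);print(ransac(p,.047))
"
```

```text
t 18.45 pos [0.5468 0.0018 0.2496] yaw 69.26 zax [-3.5e-03 -4.0e-04 -1.0e+00] F [-0.3  0.5  0.6] T [-0.02  0.01  0.02] w 14.0 q6 -1.25
head z 0.14896486882802584 298 ring z 0.14899279370631957 587
(array([ 0.46849393, -0.20794913]), np.float64(0.027389076096764442), np.float64(0.0003080102643735217), 166)
(array([ 0.46858294, -0.20785269]), np.float64(0.04789705135873525), np.float64(0.0002930744773790802), 150)
```

View pics/f0.png

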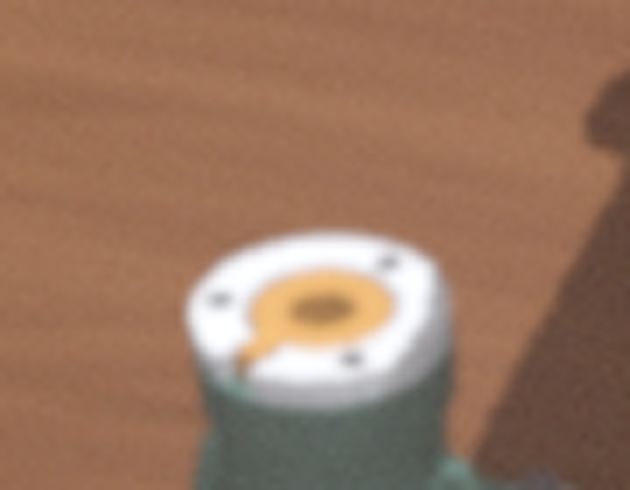

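View pics/f1.png

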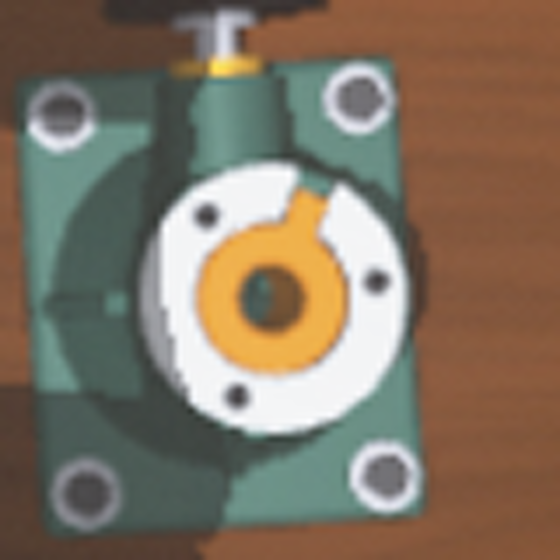

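View pics/f0full.png

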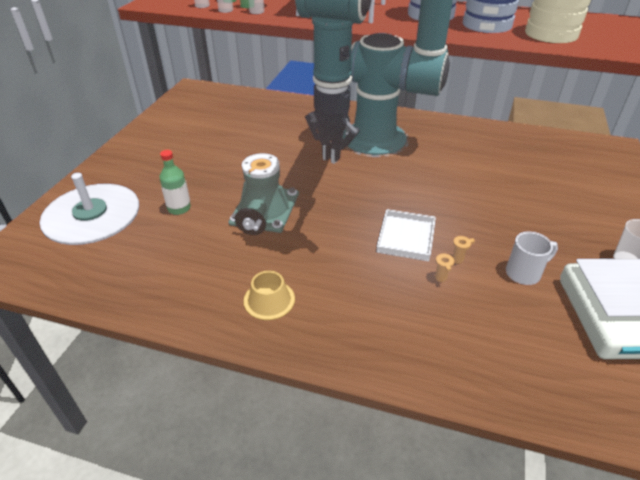

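The bush is home: its head is flush (0.1490 against 0.1490 m by depth), concentric to about 0.1 mm, and its lug sits in the slot (f1 (308,207)). Mould, mug and bottle are unmoved. I'll hand in.

```bash
python3 -c "
from workcell import bot
print(bot.finish_job())"
```

```text
the job is handed in; nothing more can be done
None
```

The bronze guide bush is pressed fully home in the green stand with its lug in the ring's slot. I handed the job in at about 18.5 s of the 72 s; the hand-in gave no verdict.

**What I did:** I gripped the tray bush (the largest of the three look-alikes) by its head and turned it about 17° in the air to line the lug up with the slot. I then lowered it past the spring until the fingertips met the ring, with the head about 8 mm proud. Then I released it and pressed it down with nearly closed fingers until it stopped, at about 25 N.

**Last checks:**
- **Flush:** head and ring tops both measured 0.149 m in the top camera's depth.
- **Centred:** the head and ring circles agree to about 0.1 mm.
- **Lug:** seen in the slot in both views.
- **Surroundings:** the mould, mug and bottle look unmoved in the scene picture, though I did not measure their positions. The gripper is well clear, with no contact force.

**What disagreed:**
- **Cameras:** the scene camera's circle fits were off from the top camera's by 2 to 5 mm, so I relied on the top view.
- **Bore position:** side force during insertion put the gripper about 1.5 mm from the measured bore axis, and I eased over to suit.
- **Finger opening:** it read 50 mm on the 54 mm head, but the grip held.

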